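# Ready the welding set and hold the gas purge

## Task

Ready the welding set with closed fingertips: on the mains box push down the raised end of the long rocker until it is tipped fully over, then press the square latching key of the start station fully in, then press the large round purge button on the loose hand remote and finish while still holding it fully down. Do not press the mushroom stop or the remote's small square nub. Only press: do not pick up or push away the remote or anything else on the bench.

Things in the scene. Friction and masses are not known exactly. Their poses are not given: they have to be found in the camera images.
- mains: Mains box: grey painted steel box fixed to the bench, 100 (x) by 120 (y) by 50 mm high; origin at the centre of its underside, z up. Its only control is one long grey rocker along its x axis. Any yaw.
- rocker (a joint): The rocker of the mains box, a paddle 80 mm long (along the box's x), 40 mm wide and 14 mm thick, pivoted across its middle (pivot along the box's y, 64 mm above the bench). Value in rad: about 0 as found (its end on the box's +x side stands up, 11.5 degrees), 0.4 when tipped fully over (that end down, the other up). Stiff (about 2 N at the end), no spring: stays where it is left.
- rocker_end (a point): Point on the rocker's top face, 32 mm from the pivot (8 mm short of the end), on the middle of its width, at the end that stands up at the start; moves with the rocker. About 79 mm above the bench at the start and 66 mm when tipped fully over. Press here, straight down.
- station: Start station: bare aluminium box fixed to the bench, 100 (x) by 124 (y) by 45 mm high; origin at the centre of its underside, z up. The square key is on its +y half, the mushroom stop on its -y half, 64 mm between their centres.
- key (a joint): The square grey latching key, 34 by 34 mm, in a 46 mm square black collar whose top is 50 mm above the bench. Travel in m: about 0 as found (out), 0.006 fully in. It resists with about 3.5 N, has no spring and stays in once pressed.
- key_top (a point): Centre of the square key's top face, 60.5 mm above the bench when out, 54.5 mm when in.
- stop (a joint): The round mushroom stop button (34 mm across, grey), sprung, travel 0 to 0.006 m. Not to be pressed.
- stop_top (a point): Top centre of the mushroom stop, 68 mm above the bench.
- remote: Hand remote: loose black box lying flat, 160 (x) by 70 (y) by 34 mm high, about 0.6 kg; origin at the centre of its underside, z up. The round purge button is 40 mm from its centre towards +x, the small square nub 45 mm towards -x.
- purge (a joint): The round grey gas-purge button of the remote, 34 mm across, in a 44 mm steel ring whose top is 37 mm above the bench. Travel in m: 0 as found, 0.006 fully down. Springs back; starts to move at about 1.2 N, fully down at about 4 N.
- purge_top (a point): Centre of the purge button's top face, 48 mm above the bench when up, 42 mm when fully down.
- nub (a joint): The remote's small square wire-feed nub, 14 by 14 mm, sprung, travel 0 to 0.005 m. Not to be pressed.
- nub_top (a point): Top centre of the small nub, 43 mm above the bench.
- wrench: Loose steel wrench, 180 mm long, lying flat along its x. Bystander.
- tin: Loose round aluminium tin, 48 mm across, 50 mm high, standing. Bystander.
- brush: Loose wire brush, 200 by 36 by 36 mm, wooden handle along its x. Bystander.
- magnet: Loose welding magnet, flat block 64 by 49 by 18 mm. Bystander.
Not all that is in view belongs to the job. Of the things shaped like the remote, the black one is meant.

How it is judged:
By the outcome, as a careful person would: the job done as asked, in the order asked, and still so for the second after the job is handed in, while the arm keeps its last pose, push and grip.
It also fails if it takes over 48 s, if anything falls off the work surface, if the arm or the gripper's body presses on something with over 40 N, if the wrist force passes 120 N, or if a joint passes its speed limit or range.

## Robot

A 7-joint arm with a two-finger parallel gripper is mounted at the origin on the work surface. World frame = base frame: x ahead of the robot, y to its left, z up, the work surface at z = 0. Lengths are in mm, angles in rad, forces in N, time in s.
With the tool pointing down it reaches from about 400 to 925 mm from the base axis. Payload 5.6 kg.
Tool frame: the origin (TCP) lies midway between the tips of the shut fingers; the grasp point (between the pads) lies 19 mm behind it; z points along the fingers, y is the direction in which the jaws open and shut (so a half turn about z gives the same grasp; the last joint's range is limited). The gripper opens to 85 mm and grips with 20 to 120 N. Pads are 22 mm wide; open, the fingers measure 114 mm over their backs; the gripper's body (76 mm by 85 mm) begins 54 mm behind the grasp point. The pads swing forward as they close: fully open they stand 13 mm farther back than shut.
Start: joints at [1.132, 0.468, -0.012, 1.603, 0.006, 1.071, -0.056], TCP at [250.566, -599.771, 231.29] pointing down, gripper open.
Joint ranges: [-2.53, 2.53], [-0.31, 2.02], [-1.57, 1.55], [0.28, 2.44], [-1.29, 4.43], [0.15, 1.84], [-2.92, 2.92]. Speed limits (rad/s): [2.57, 2.57, 3.14, 3.14, 3.14, 3.14, 3.14].

## Interface

Orientations are given as a unit quaternion [x, y, z, w].
In Python, from workcell import * gives the robot as it stands.
- The arm moves only by the shell command python3 -m handwheel 'ROWS' [OPENING] [FORCE]. ROWS is a JSON object of lists of equal length, an entry for each row: "dp": the shift along the world's x, y, z in m, a list of three; "turn": the turn, a rotation vector about the world's x, y, z in rad, a list of three. In form: {"dp": [[tx, ty, tz], ...], "turn": [[rx, ry, rz], ...]}. A call has 1 to 12 rows; each row shifts and turns the commanded pose from where the row before left it; what a row does not reach is not made up. A row lasts 1/10 s, in which the tool goes at most 50 mm and 8.59 degrees, less where a joint would pass 70% of its speed; a pose out of reach is approached as far as the arm can. A call with a gripper value outside its range is refused whole. OPENING is the opening, from 0 (shut) to 1 (fully open), set as the call begins (- or left out, the last holds). The fingers move at their own pace and stop on an object; FORCE is the grip in N (left out, the last holds). Time passes only in rows, so rows that do not move let the fingers close. It gives the time, the measured TCP pose, the force and the opening at its end, in the units of the state.
- get_state(): the state, without advancing time (a new reading comes with each control period).
- snapshot(name): name is "side" or "top" or "wrist"; returns a dict with "pixels" (480x640x3 uint8, blue, green, red), "range_z" (480x640 float32, mm along the optical axis (not along the pixel's ray), 0 where there is no reading), "intrinsics" (3x3 intrinsics, pixels), "rvec" (rotation vector, rad) and "tvec" (3), from world to camera coordinates, as OpenCV has them. Camera axes: x right, y down, z forward; pixel columns grow to the right and rows downward; lengths in mm; the calibration is good to about 2 mm. The wrist camera is an equidistant fisheye: a pixel r from the principal point sees the ray r / f radians off the axis. A picture is of the moment at which its call begins.
- close_job(): hands the job in, once; it reports no verdict.
The state is a dict: "time_s": time; "qpos": joint angles; "joint_vel": joint speeds; "tau": joint torques, N m; "tcp_pos": TCP position; "tool_rot": TCP orientation; "wrist_force": force on the tool from outside, world axes, zero at the start; "wrist_torque": the same for the moment, N m; "width": opening from 0.0 (shut) to 1.0 (fully open).
Only numpy, scipy, OpenCV 4.12 (cv2) and the standard library are available. Lean on these libraries where they do the work, as an engineer would, in place of code of your own. Each camera call takes 0.05 s, during which the arm holds its last target.

## Working session

There is one attempt and no reset: what is moved stays moved. The work goes in short steps, Python scripts to look and compute and a shell command to move; the robot and the scene stay as the last step left them, time stands still between calls to the robot, and variables do not carry over. Pictures are saved under pics/ and viewed, and the job is handed in when it is done.

```bash
mkdir -p pics; ls; python3 - <<'E'
from workcell import *
import cv2,numpy as np
print(get_state())
for n in("side","top","wrist"):
    s=snapshot(n); cv2.imwrite(f"pics/{n}0.png",s["pixels"]); np.savez(f"pics/{n}0.npz",**s)
    print(n,s["intrinsics"],s["rvec"],s["tvec"])
E
```

```text
pics
{'time_s': 0.0, 'qpos': array([ 1.13201018,  0.46840572, -0.01160373,  1.60366289,  0.0060163 ,
        1.07139916, -0.05632682]), 'joint_vel': array([-2.29148594e-03,  4.00386039e-04,  4.72540356e-04, -9.20785622e-05,
       -1.81768962e-03, -1.65473051e-03,  6.02302522e-04]), 'tau': array([-1.34224924e-04, -5.32378471e+01,  2.14765349e-02, -2.51303297e+01,
        1.15008862e-02,  7.71102961e-03, -1.03689942e-05]), 'tcp_pos': array([ 250.30521712, -599.24383194,  230.30356989]), 'tool_rot': array([ 9.80490623e-01,  1.96563707e-01, -2.49607315e-04, -8.85933278e-04]), 'wrist_force': array([-0.92814327, -0.10793467,  0.5334807 ]), 'wrist_torque': array([-0.04382771,  0.01459461,  0.03389228]), 'width': 0.9979515756134031}
side [[558.3075225    0.         327.03514933]
 [  0.         558.3075225  233.06825381]
 [  0.           0.           1.        ]] [ 2.42857708 -0.17115984  0.09012073] [-422.42626084  236.78656574 1426.57032959]
top [[512.98700191   0.         309.48867026]
 [  0.         512.98700191 232.89496757]
 [  0.           0.           1.        ]] [ 2.1750911  -2.11854763  0.16493551] [ 166.0473795   465.32348457 1349.31788723]
wrist [[371.64829954   0.         315.42900631]
 [  0.         371.64829954 245.01667411]
 [  0.           0.           1.        ]] [-2.39581771  1.59477488  0.24875733] [-648.35055003  -38.72865094  379.80481603]
```

View pics/side0.png

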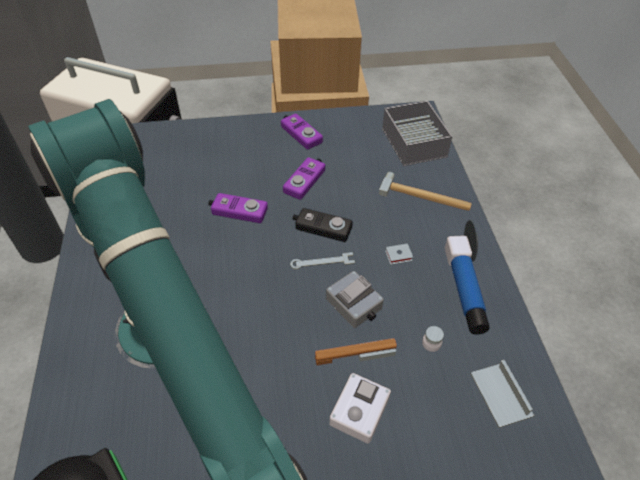

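View pics/top0.png

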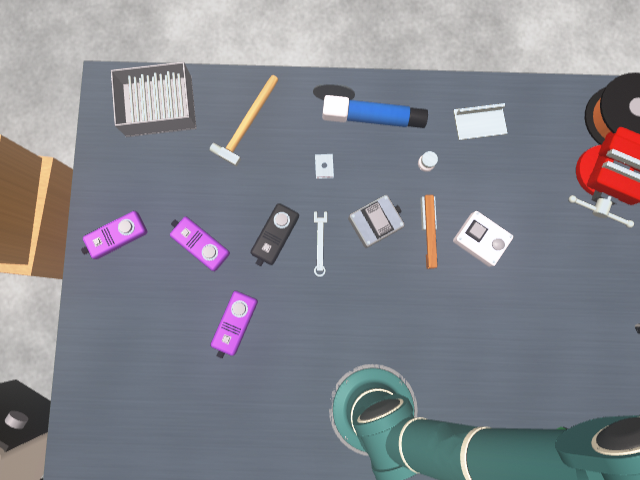

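View pics/wrist0.png

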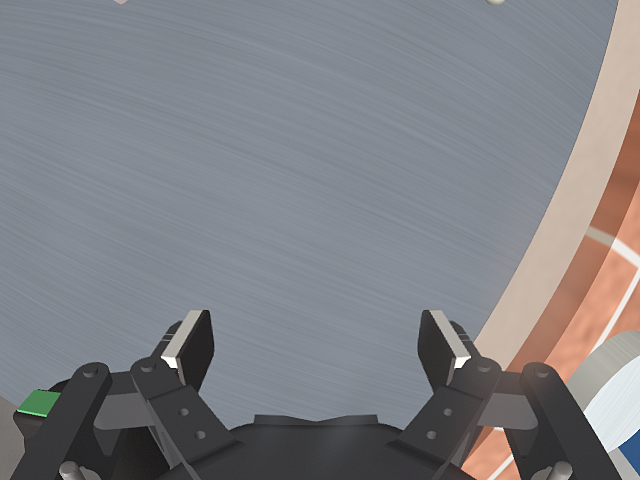

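The side and top views show four remote-shaped things. Three are purple, at (113,234), (199,243) and (234,323) in the top view, and one is black at (275,233). The black one fits the description. The mains box is at (377,220) and the white/aluminium station at (484,239). Next I'll take enlarged crops to confirm.

```bash
cat > h.py <<'E'
import numpy as np,cv2
def cam(d):
    R,_=cv2.Rodrigues(np.array(d["rvec"],float)); return R,np.array(d["tvec"],float).ravel(),np.array(d["intrinsics"])
def onplane(d,uv,z):
    R,t,K=cam(d); uv=np.atleast_2d(np.array(uv,float))
    r=np.c_[(uv-[K[0,2],K[1,2]])/[K[0,0],K[1,1]],np.ones(len(uv))]@R
    c=-R.T@t; return c+r*((z-c[2])/r[:,2])[:,None]
def cloud(d):
    R,t,K=cam(d); Z=d["range_z"]; v,u=np.indices(Z.shape)
    P=np.stack([(u-K[0,2])/K[0,0]*Z,(v-K[1,2])/K[1,1]*Z,Z],-1)
    return (P-t)@R
def proj(d,P):
    R,t,K=cam(d); return cv2.projectPoints(np.atleast_2d(np.array(P,float)),R,t,K,None)[0][:,0]
E
python3 - <<'E'
import cv2,numpy as np
t=cv2.imread("pics/top0.png");s=cv2.imread("pics/side0.png")
a=cv2.resize(t[180:290,240:530],None,fx=2.75,fy=2.75,interpolation=3)
cv2.imwrite("pics/c_top.png",a)
b=cv2.resize(s[195:445,280:400],None,fx=2.4,fy=2.4,interpolation=3)
cv2.imwrite("pics/c_side.png",b)
E
```

```text
(no output)
```

View pics/c_top.png

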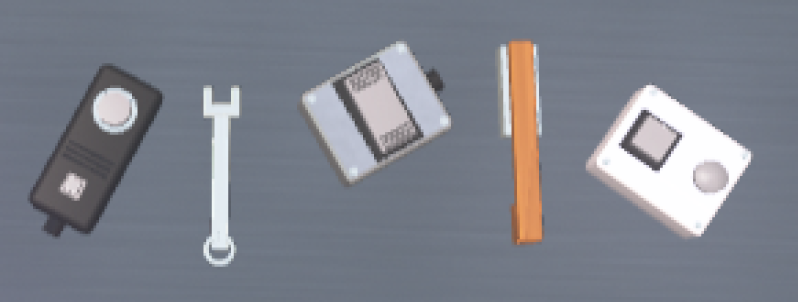

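View pics/c_side.png

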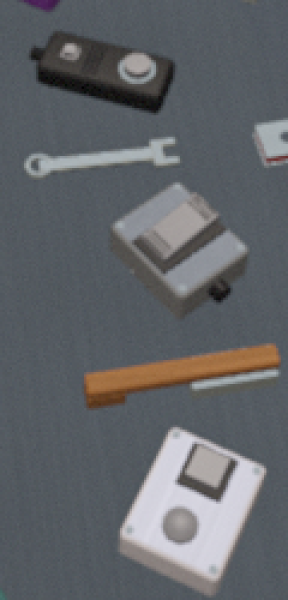

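The crops confirm it: the black remote's purge button is at top crop (117,108), its nub at (72,187). The rocker runs from (365,72) to (397,138) and the square key is at (655,135), with the round mushroom at (712,176). Next I'll measure from depth and rays in both views.

```bash
python3 - <<'E'
import numpy as np,cv2
from h import *
T=dict(np.load("pics/top0.npz")); S=dict(np.load("pics/side0.npz"))
def crop2full(p): return (np.array(p,float)/2.75)+[240,180]
def s2f(p): return (np.array(p,float)/2.4)+[280,195]
pts={"purge":((117,108),(138,65),48),"nub":((72,187),(71,50),43),"key":((655,135),(208,465),60.5),"stop":((712,176),(181,523),68)}
def tri(a,b):
    Rt,tt,Kt=cam(T);Rs,ts,Ks=cam(S)
    X=cv2.triangulatePoints(Kt@np.c_[Rt,tt],Ks@np.c_[Rs,ts],a.reshape(2,1),b.reshape(2,1));return (X[:3]/X[3]).ravel()
for n,(a,b,z) in pts.items():
    a=crop2full(a);b=s2f(b)
    print(n,"top",onplane(T,a,z)[0].round(1),"side",onplane(S,b,z)[0].round(1),"tri",tri(a,b).round(1))
for n,d in(("top",T),("side",S)):
    P=cloud(d); ok=d["range_z"]>0
    # boxes: contour of points above bench within region
    for nm,c in(("mains",onplane(T,[377,220],60)[0]),("station",onplane(T,[484,239],50)[0]),("remote",onplane(T,[275,233],34)[0])):
        m=ok&(np.hypot(P[...,0]-c[0],P[...,1]-c[1])<95)&(P[...,2]>25)&(P[...,2]<90)
        k,l,st,ce=cv2.connectedComponentsWithStats(m.astype(np.uint8)); i=1+np.argmax(st[1:,4]); q=P[l==i]
        print(n,nm,len(q),"z pct",np.percentile(q[:,2],[5,25,50,75,95]).round(1))
        hi={"mains":54,"station":54,"remote":38}[nm]
        g=q[np.abs(q[:,2]-{"mains":50,"station":45,"remote":34}[nm])<6]
        r=cv2.minAreaRect(g[:,:2].astype(np.float32)); print("  top-rect",np.round(r[0],1),np.round(r[1],1),round(r[2],1))
        h=q[q[:,2]>hi]; print("  high n",len(h),h.mean(0).round(1),h.min(0).round(1),h.max(0).round(1))
        if nm=="mains":
            A=np.c_[h[:,:2],np.ones(len(h))]; x=np.linalg.lstsq(A,h[:,2],rcond=None)[0]; print("  plane grad",x,"tilt",np.degrees(np.arctan(np.hypot(x[0],x[1]))),"uphill dir deg",np.degrees(np.arctan2(x[1],x[0])), "rect",cv2.minAreaRect(h[:,:2].astype(np.float32)))
E
```

```text
purge top [493.6 251.4  48. ] side [493.9 249.8  48. ] tri [494.1 251.5  46.1]
nub top [415.6 292.6  43. ] side [418.  288.9  43. ] tri [417.4 293.   38.3]
key top [ 479.  -268.8   60.5] side [ 476.6 -267.9   60.5] tri [ 477.5 -268.4   61.7]
stop top [ 439.6 -320.    68. ] side [ 440.3 -322.9   68. ] tri [ 440.5 -321.4   64.2]
top mains 1713 z pct [42.  48.6 51.8 65.4 78.1]
  top-rect [499.9  -0.6] [100.  120.5] 30.7
  high n 636 [498.2   0.   68.2] [434.8 -64.6  54. ] [563.3  66.1  85.2]
  plane grad [ 0.10894523  0.05024355 13.96288731] tilt 6.841238371808354 uphill dir deg 24.758287508783237 rect ((500.8604736328125, -0.6541671752929688), (93.50367736816406, 109.52001190185547), 29.153305053710938)
top station 1774 z pct [37.3 43.2 45.8 49.8 64.4]
  top-rect [ 460.6 -291.2] [124.5 101.4] 55.8
  high n 313 [ 461.8 -288.1   62.3] [ 426.5 -337.1   54. ] [ 501.7 -240.7   77.6]
top remote 1499 z pct [28.2 31.5 33.8 36.6 46.9]
  top-rect [456.5 274. ] [ 69.4 165.3] 63.8
  high n 258 [473.8 266.1  43.6] [381.6 221.2  38. ] [534.4 328.   52.7]
side mains 1764 z pct [31.9 47.  50.6 63.  77. ]
  top-rect [497.8  -4.7] [100.  120.7] 30.5
  high n 580 [497.5  -8.3  68.7] [434.3 -70.1  54. ] [559.9  54.   84.2]
  plane grad [ 0.0681202   0.19559746 36.44310479] tilt 11.701649883075328 uphill dir deg 70.79844431721499 rect ((499.4905090332031, -5.395660400390625), (90.78366088867188, 112.17874908447266), 29.762483596801758)
side station 2440 z pct [37.2 43.1 45.5 48.8 64.2]
  top-rect [ 458.9 -295. ] [125.3  99.5] 55.7
  high n 421 [ 459.7 -294.2   62.2] [ 424.1 -338.4   54.2] [ 501.8 -242.5   72.5]
side remote 1013 z pct [26.7 31.1 33.6 36.5 46.3]
  top-rect [452.5 270.2] [ 76.5 170.4] 64.2
  high n 162 [473.9 259.   43.8] [392.1 219.8  38. ] [524.2 317.9  53.2]
```

```bash
python3 - <<'E'
import numpy as np,cv2
from h import *
for f in("top","side"):
    d=dict(np.load(f"pics/{f}0.npz"));P=cloud(d);ok=d["range_z"]>0
    c=np.array([499.5,-2.]);a=np.radians(30.6);q=P[...,:2]-c
    x=q@[np.cos(a),np.sin(a)];y=q@[-np.sin(a),np.cos(a)]
    for lo in range(-44,45,8):
        m=ok&(np.abs(y)<14)&(x>=lo)&(x<lo+8); print(f,lo+4,m.sum(),np.median(P[...,2][m]).round(1))
    for lo in range(-50,51,10):
        m=ok&(np.abs(np.abs(x)-0)<25)&(y>=lo)&(y<lo+10); print(f,"y",lo+5,m.sum(),np.median(P[...,2][m]).round(1))
T=dict(np.load("pics/top0.npz"));S=dict(np.load("pics/side0.npz"))
u=np.array([np.cos(a),np.sin(a)])
for sgn in(1,-1):
    print(sgn,[proj(D,[*(c+sgn*32*u),79 if sgn>0 else 66])[0].round(1) for D in(T,S)])
t=cv2.resize(T["pixels"][190:250,345:410],None,fx=8,fy=8,interpolation=3)
s=cv2.resize(S["pixels"][265:330,320:385],None,fx=8,fy=8,interpolation=3)[:480,:520]
cv2.imwrite("pics/rock.png",np.hstack([t[:480,:400],s[:480,:400]]))
E
```

```text
top -40 37 54.8
top -32 31 67.1
top -24 32 67.2
top -16 31 68.7
top -8 32 71.5
top 0 32 72.5
top 8 32 74.4
top 16 32 75.6
top 24 32 77.6
top 32 34 79.8
top 40 19 77.4
top 48 23 49.0
top y -45 66 50.8
top y -35 71 50.1
top y -25 40 52.3
top y -15 62 72.6
top y -5 74 72.8
top y 5 72 73.4
top y 15 77 72.4
top y 25 98 54.4
top y 35 69 50.1
top y 45 67 50.6
top y 55 88 48.5
side -40 53 59.2
side -32 34 67.8
side -24 31 68.3
side -16 33 70.2
side -8 31 71.2
side 0 28 72.4
side 8 32 73.9
side 16 28 76.5
side 24 33 77.9
side 32 28 78.9
side 40 0 nan
side 48 0 nan
side y -45 58 49.4
side y -35 67 50.3
side y -25 97 53.6
side y -15 101 70.7
side y -5 72 72.4
side y 5 71 73.1
side y 15 55 73.2
side y 25 6 53.5
side y 35 59 49.1
side y 45 59 49.1
side y 55 45 48.6
1 [array([372.6, 207.1]), array([365.3, 280.7])]
-1 [array([384.1, 228.9]), array([346.1, 296.4])]
  return _methods._mean(a, axis=axis, dtype=dtype,
  ret = ret.dtype.type(ret / rcount)
```

View pics/rock.png

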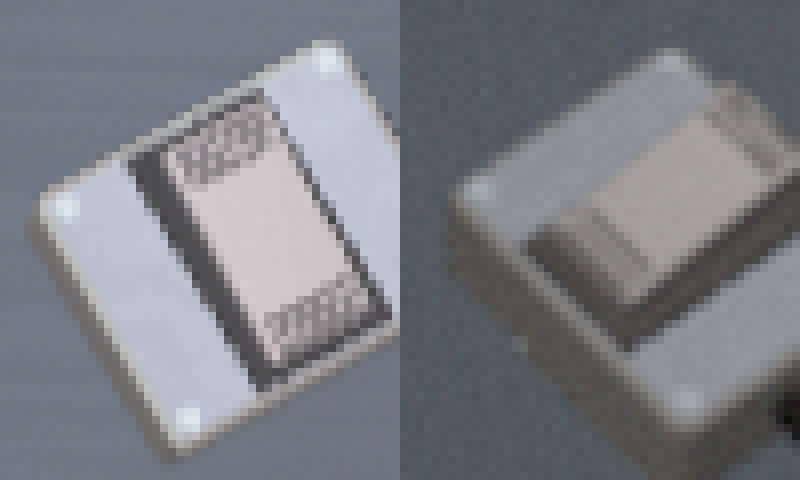

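The +x side of the mains box, in world terms its far-left end, stands up. It reads 79 mm at +32, which matches the text. The targets are rocker_end ≈ (527,14), key ≈ (478,-268) and purge ≈ (494,251). I'll shut the gripper and move towards the rocker.

```bash
python3 -m handwheel '{"dp":[[0.01,0.02,0.005],[0.0173,0.038,0],[0.0173,0.038,0],[0.0173,0.038,0],[0.0173,0.038,0],[0.0173,0.038,0],[0.0173,0.038,0],[0.0173,0.038,0],[0.0173,0.038,0],[0.0173,0.038,0],[0.0173,0.038,0],[0.0173,0.038,0]],"turn":[[0,0,0.012],[0,0,0.012],[0,0,0.012],[0,0,0.012],[0,0,0.012],[0,0,0.012],[0,0,0.012],[0,0,0.012],[0,0,0.012],[0,0,0.012],[0,0,0.012],[0,0,0.012]]}' 0 20
```

```text
time_s: 1.35
tcp_pos: [451.2, -160.2, 236.4]
tool_rot: [0.964, 0.267, 0.0, 0.0]
wrist_force: [0.5, -0.4, 0.0]
width: -0.0
```

```bash
python3 -m handwheel '{"dp":[[0.015,0.035,-0.015],[0.015,0.035,-0.02],[0.015,0.035,-0.02],[0.015,0.035,-0.02],[0.0157,0.0345,-0.02],[0,0,0],[0,0,0]],"turn":[[0,0,0],[0,0,0],[0,0,0],[0,0,0],[0,0,0],[0,0,0],[0,0,0]]}'
python3 - <<'E'
from workcell import *
import cv2,numpy as np
s=snapshot("wrist"); cv2.imwrite("pics/w1.png",s["pixels"]); np.savez("pics/w1.npz",**s)
st=get_state(); print(st["time_s"],st["tcp_pos"],st["wrist_force"])
from h import cam
R,t,K=cam(s)
for n,P in dict(rend=[527,14.4,79],tcp=st["tcp_pos"],c=[499.5,-2,72.6]).items():
    p=R@np.array(P)+t; th=np.arctan2(np.hypot(p[0],p[1]),p[2]); e=p[:2]/np.hypot(p[0],p[1]); print(n,(e*th*K[0,0]+K[:2,2]).round(0))
E
```

```text
time_s: 2.05
tcp_pos: [526.1, 13.5, 140.5]
tool_rot: [0.964, 0.268, -0.001, -0.0]
wrist_force: [-0.1, -0.2, -0.2]
width: -0.001
2.1 [526.27533138  12.14571782 141.11538609] [-0.25073179 -0.46012358  0.46740528]
rend [316. 265.]
tcp [319. 319.]
c [316. 308.]
```

View pics/w1.png

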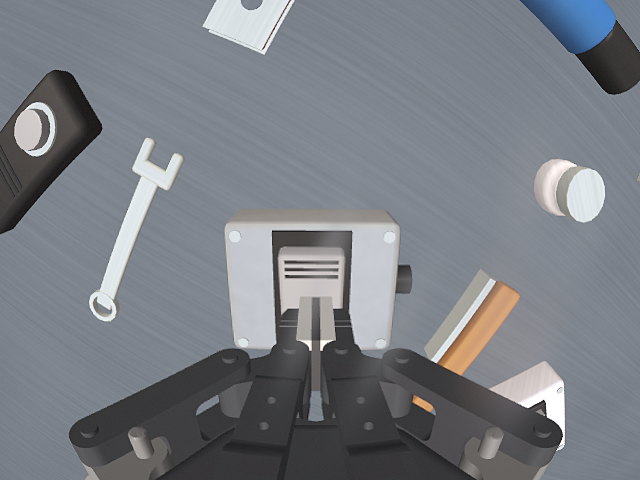

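The wrist view shows the rocker's raised end at about (312,265). The projected rocker_end is (316,265), so the two agree. Descending.

```bash
python3 -m handwheel '{"dp":[[0.001,0.001,-0.025],[0,0,-0.02],[0,0,-0.01],[0,0,-0.004],[0,0,-0.004],[0,0,-0.003],[0,0,-0.003]],"turn":[[0,0,0],[0,0,0],[0,0,0],[0,0,0],[0,0,0],[0,0,0],[0,0,0]]}'
```

```text
time_s: 2.8
tcp_pos: [529.3, 13.8, 73.4]
tool_rot: [0.964, 0.267, 0.002, 0.0]
wrist_force: [2.0, 0.1, 2.3]
width: 0.001
```

```bash
python3 -m handwheel '{"dp":[[-0.001,0,-0.002],[0,0,-0.002],[0,0,-0.002],[0,0,0],[0,0,0]],"turn":[[0,0,0],[0,0,0],[0,0,0],[0,0,0],[0,0,0]]}'
```

```text
time_s: 3.3
tcp_pos: [528.2, 14.2, 67.6]
tool_rot: [0.964, 0.267, 0.002, 0.0]
wrist_force: [2.8, 1.1, 10.6]
width: 0.001
```

```bash
python3 -m handwheel '{"dp":[[0,0,-0.002],[0,0,0],[0,0,0]],"turn":[[0,0,0],[0,0,0],[0,0,0]]}'; python3 -m handwheel '{"dp":[[0,0,-0.001],[0,0,0],[0,0,0]],"turn":[[0,0,0],[0,0,0],[0,0,0]]}'
```

```text
time_s: 3.6
tcp_pos: [528.4, 14.2, 67.3]
tool_rot: [0.964, 0.267, 0.002, 0.001]
wrist_force: [-2.5, 0.0, 25.8]
width: -0.002
time_s: 3.9
tcp_pos: [528.4, 14.2, 67.1]
tool_rot: [0.964, 0.267, 0.002, 0.001]
wrist_force: [-4.7, 0.2, 32.7]
width: 0.0
```

The force climbed to 33 N with no more travel, so the rocker is at its stop. I'll lift, move off towards the key and check.

```bash
python3 -m handwheel '{"dp":[[0,0,0.01],[0,0,0.03],[0,0,0.03],[-0.006,-0.04,0],[-0.008,-0.04,0],[-0.008,-0.04,0],[-0.008,-0.04,0],[-0.008,-0.04,0],[-0.006,-0.04,0],[-0.006,-0.042,0],[0,0,0],[0,0,0]],"turn":[[0,0,0],[0,0,0],[0,0,0],[0,0,0],[0,0,0],[0,0,0],[0,0,0],[0,0,0],[0,0,0],[0,0,0],[0,0,0],[0,0,0]]}'
python3 - <<'E'
from workcell import *
import cv2,numpy as np
from h import *
s=snapshot("wrist"); cv2.imwrite("pics/w2.png",s["pixels"]); st=get_state(); print(st["tcp_pos"],st["wrist_force"])
R,t,K=cam(s)
for n,P in dict(key=[477.8,-268.4,60.5],stop=[440,-321,68]).items():
    p=R@np.array(P)+t; th=np.arctan2(np.hypot(p[0],p[1]),p[2]); e=p[:2]/np.hypot(p[0],p[1]); print(n,(e*th*K[0,0]+K[:2,2]).round(0))
for f in("top","side"):
    d=snapshot(f);cv2.imwrite(f"pics/{f}2.png",d["pixels"]);P=cloud(d);ok=d["range_z"]>0
    c=np.array([499.5,-2.]);a=np.radians(30.6);q=P[...,:2]-c
    x=q@[np.cos(a),np.sin(a)];y=q@[-np.sin(a),np.cos(a)]
    print(f,[(lo+4,int(m.sum()),float(np.median(P[...,2][m]).round(1))) for lo in range(-44,45,8) for m in [ok&(np.abs(y)<14)&(x>=lo)&(x<lo+8)] if m.any()])
E
```

```text
time_s: 5.1
tcp_pos: [474.6, -268.7, 132.1]
tool_rot: [0.964, 0.265, -0.001, -0.001]
wrist_force: [0.0, 0.6, 0.1]
width: 0.002
[ 475.29689326 -267.27275545  132.32574561] [-0.07161714  0.7192718  -0.67420745]
key [319. 256.]
stop [358. 345.]
top [(-40, 37, 57.1), (-32, 33, 80.8), (-24, 31, 79.1), (-16, 31, 76.8), (-8, 31, 75.4), (0, 30, 74.2), (8, 30, 73.1), (16, 30, 70.8), (24, 31, 70.4), (32, 33, 68.0), (40, 26, 64.7), (48, 22, 50.8)]
side [(-40, 13, 54.4)]
```

View pics/w2.png

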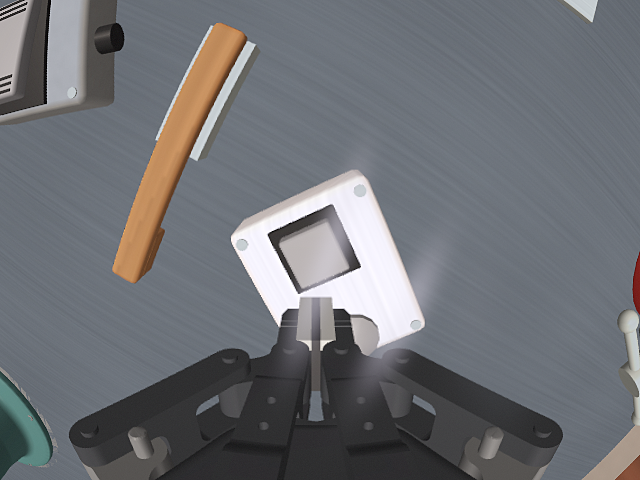

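View pics/side2.png

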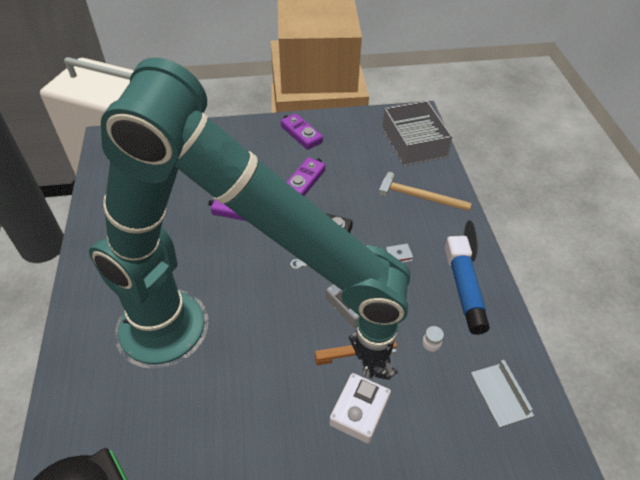

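The rocker slope has reversed: 80.8 mm at -32 and 68.0 mm at +32. The key top in the wrist view is centred at about (316,250), close to the projection (319,256). Pressing the key.

```bash
python3 -m handwheel '{"dp":[[0.003,0.0,-0.03],[0,0,-0.025],[0,0,-0.01],[0,0,-0.004],[0,0,-0.003],[0,0,-0.002],[0,0,0],[0,0,0]],"turn":[[0,0,0],[0,0,0],[0,0,0],[0,0,0],[0,0,0],[0,0,0],[0,0,0],[0,0,0]]}'; python3 -m handwheel '{"dp":[[0,0,-0.002],[0,0,-0.002],[0,0,0],[0,0,0]],"turn":[[0,0,0],[0,0,0],[0,0,0],[0,0,0]]}'
```

```text
time_s: 6.05
tcp_pos: [479.9, -268.5, 59.9]
tool_rot: [0.964, 0.267, 0.0, 0.0]
wrist_force: [-0.1, -0.5, 0.5]
width: -0.003
time_s: 6.45
tcp_pos: [479.9, -268.6, 55.4]
tool_rot: [0.964, 0.267, 0.0, 0.0]
wrist_force: [0.8, 0.2, 2.9]
width: -0.002
```

```bash
python3 -m handwheel '{"dp":[[0,0,-0.002],[0,0,-0.001],[0,0,0],[0,0,0]],"turn":[[0,0,0],[0,0,0],[0,0,0],[0,0,0]]}'; python3 -m handwheel '{"dp":[[0,0,-0.002],[0,0,0],[0,0,0]],"turn":[[0,0,0],[0,0,0],[0,0,0]]}'
```

```text
time_s: 6.85
tcp_pos: [480.0, -268.6, 54.2]
tool_rot: [0.964, 0.267, 0.0, 0.001]
wrist_force: [-4.3, 1.2, 19.4]
width: -0.003
time_s: 7.15
tcp_pos: [480.1, -268.6, 53.8]
tool_rot: [0.964, 0.267, -0.0, 0.001]
wrist_force: [-9.3, 4.0, 33.0]
width: 0.004
```

The key bottomed out at about 54 mm, with 33 N. I'll lift, back off and check.

```bash
python3 -m handwheel '{"dp":[[0,0,0.01],[0,0,0.035],[0,0,0.045],[0,0.03,0.01],[0,0.045,0],[0,0.045,0],[0,0.045,0],[0,0.045,0],[0.0,0.04,0],[0,0,0]],"turn":[[0,0,0],[0,0,0],[0,0,0],[0,0,0],[0,0,0],[0,0,0],[0,0,0],[0,0,0],[0,0,0],[0,0,0]]}'
python3 - <<'E'
from workcell import *
import cv2,numpy as np
from h import *
for f in("top","side"):
    d=snapshot(f);cv2.imwrite(f"pics/{f}3.png",d["pixels"]);P=cloud(d);ok=d["range_z"]>0
    o=cloud(dict(np.load(f"pics/{f}0.npz")))
    for n,c in(("key",(478,-268)),("stop",(440,-321))):
        m=ok&(np.hypot(P[...,0]-c[0],P[...,1]-c[1])<11)
        mo=(np.hypot(o[...,0]-c[0],o[...,1]-c[1])<11)
        print(f,n,m.sum(),np.median(P[...,2][m]).round(1),"before",np.median(o[...,2][mo]).round(1))
    c=np.array([499.5,-2.]);a=np.radians(30.6);q=P[...,:2]-c
    x=q@[np.cos(a),np.sin(a)];y=q@[-np.sin(a),np.cos(a)]
    print(f,[(lo+4,int(m.sum()),float(np.median(P[...,2][m]).round(1))) for lo in range(-44,45,8) for m in [ok&(np.abs(y)<14)&(x>=lo)&(x<lo+8)] if m.any()])
print(get_state()["tcp_pos"])
E
```

```text
time_s: 8.15
tcp_pos: [479.0, -12.0, 150.3]
tool_rot: [0.963, 0.271, 0.0, -0.001]
wrist_force: [0.6, -0.5, -0.6]
width: -0.002
top key 50 55.4 before 60.2
top stop 53 67.0 before 66.8
top [(-40, 91, 531.6), (-32, 93, 527.2), (-24, 64, 523.0), (-16, 42, 515.9), (-8, 62, 502.2), (0, 58, 498.1), (8, 72, 491.2), (16, 60, 276.0), (24, 35, 68.9), (32, 29, 67.4), (40, 22, 65.7), (48, 24, 48.9)]
side key 68 54.3 before 60.5
side stop 78 67.2 before 67.3
side [(-40, 177, 201.2), (-32, 139, 170.9), (-24, 38, 79.4), (-16, 36, 77.9), (-8, 52, 76.3), (0, 52, 491.9), (8, 41, 74.4), (16, 35, 71.1), (24, 29, 68.0), (32, 27, 67.3), (40, 9, 64.0)]
[479.19423921 -17.4856975  149.98751356]
```

View pics/side3.png

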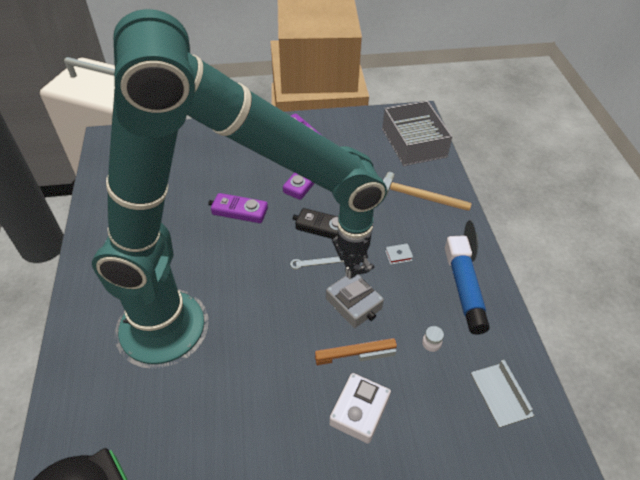

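The key is in (54.3 to 55.4 mm) and the rocker is still over. The stop is untouched. Next is the purge button, from TCP (479,-17) to (494,251).

```bash
python3 -m handwheel '{"dp":[[0.002,0.03,0],[0.002,0.043,0],[0.002,0.043,0],[0.002,0.043,0],[0.002,0.043,-0.01],[0.003,0.04,-0.01],[0.002,0.025,-0.01],[0,0,0],[0,0,0]],"turn":[[0,0,0],[0,0,0],[0,0,0],[0,0,0],[0,0,0],[0,0,0],[0,0,0],[0,0,0],[0,0,0]]}'
python3 - <<'E'
from workcell import *
import cv2,numpy as np
from h import *
s=snapshot("wrist"); cv2.imwrite("pics/w4.png",s["pixels"]); st=get_state(); print(st["tcp_pos"],st["wrist_force"])
R,t,K=cam(s)
for n,P in dict(purge=[493.8,250.8,48],nub=[417,291,43]).items():
    p=R@np.array(P)+t; th=np.arctan2(np.hypot(p[0],p[1]),p[2]); e=p[:2]/np.hypot(p[0],p[1]); print(n,(e*th*K[0,0]+K[:2,2]).round(0))
E
```

```text
time_s: 9.15
tcp_pos: [494.8, 247.1, 119.5]
tool_rot: [0.964, 0.266, -0.001, 0.001]
wrist_force: [0.3, -0.9, 0.1]
width: -0.002
[495.11958184 246.41763838 119.81869028] [ 0.20946    -0.61237929  0.39153321]
purge [310. 259.]
nub [204. 318.]
```

View pics/w4.png

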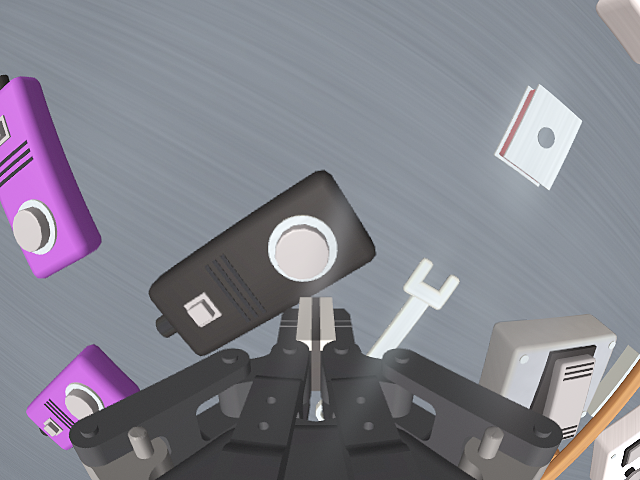

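The wrist view puts the purge top at (301,251), against a projected (310,259). That is 3 to 4 mm off, with a similar bias seen at the key. I'll aim between the two, at (496,252.5), and press gently.

```bash
python3 -m handwheel '{"dp":[[0.001,0.0055,-0.03],[0,0,-0.025],[0,0,-0.01],[0,0,-0.004],[0,0,-0.002],[0,0,0],[0,0,0]],"turn":[[0,0,0],[0,0,0],[0,0,0],[0,0,0],[0,0,0],[0,0,0],[0,0,0]]}'; python3 -m handwheel '{"dp":[[0,0,-0.002],[0,0,-0.002],[0,0,-0.001],[0,0,0],[0,0,0]],"turn":[[0,0,0],[0,0,0],[0,0,0],[0,0,0],[0,0,0]]}'
```

```text
time_s: 9.9
tcp_pos: [496.3, 254.3, 50.3]
tool_rot: [0.964, 0.266, 0.001, -0.0]
wrist_force: [0.4, -0.1, 0.8]
width: 0.001
time_s: 10.4
tcp_pos: [496.2, 254.6, 44.7]
tool_rot: [0.964, 0.267, 0.001, -0.0]
wrist_force: [1.0, 0.6, 2.9]
width: -0.0
```

```bash
python3 -m handwheel '{"dp":[[0,0,-0.002],[0,0,-0.001],[0,0,0],[0,0,0]],"turn":[[0,0,0],[0,0,0],[0,0,0],[0,0,0]]}'; python3 -m handwheel '{"dp":[[0,0,-0.001],[0,0,-0.001],[0,0,0],[0,0,0]],"turn":[[0,0,0],[0,0,0],[0,0,0],[0,0,0]]}'
```

```text
time_s: 10.8
tcp_pos: [496.2, 254.5, 42.0]
tool_rot: [0.964, 0.267, 0.001, 0.0]
wrist_force: [1.0, -0.9, 7.5]
width: -0.001
time_s: 11.2
tcp_pos: [496.3, 254.6, 41.7]
tool_rot: [0.964, 0.267, 0.001, 0.0]
wrist_force: [-2.6, -2.3, 23.3]
width: -0.001
```

The button bottomed out at 41.7 mm with 23 N held. One last look to check that nothing has moved.

```bash
python3 - <<'E'
from workcell import *
import cv2,numpy as np
from h import *
for f in("top","side"):
    d=snapshot(f);P=cloud(d);cv2.imwrite(f"pics/{f}5.png",d["pixels"])
    o=cv2.imread(f"pics/{f}0.png")
    if f=="top": cv2.imwrite("pics/cmp.png",np.vstack([cv2.resize(x[140:290,220:530],None,fx=1.9,fy=1.9) for x in(o,d["pixels"])]))
    for n,c in(("key",(478,-268)),("stop",(440,-321)),("rock+32",(527,14)),("rock-32",(472,-18))):
        m=(d["range_z"]>0)&(np.hypot(P[...,0]-c[0],P[...,1]-c[1])<6)&(P[...,2]<100)
        print(f,n,m.sum(),np.median(P[...,2][m]).round(1) if m.any() else None)
s=snapshot("wrist");cv2.imwrite("pics/w5.png",s["pixels"]);st=get_state();print(st["time_s"],st["tcp_pos"],st["wrist_force"])
E
```

```text
top key 13 55.2
top stop 15 67.6
top rock+32 14 66.1
top rock-32 0 None
side key 21 53.7
side stop 23 68.0
side rock+32 15 67.1
side rock-32 22 78.2
11.35 [496.27395528 254.59838587  41.69165456] [-3.89178551 -3.1576157  22.33081497]
```

View pics/cmp.png

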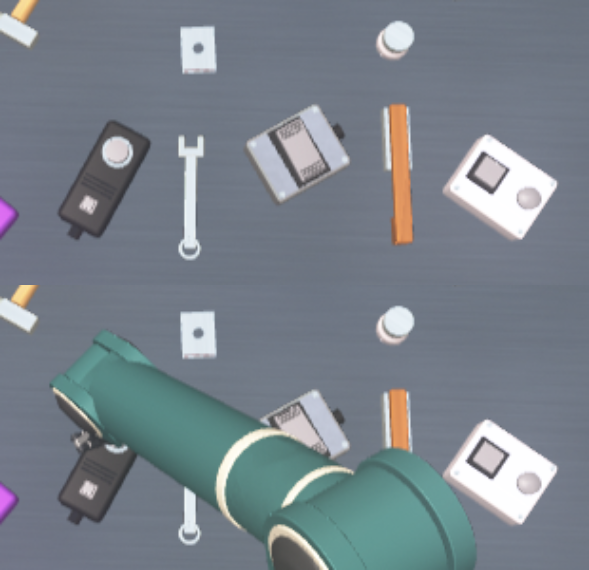

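View pics/w5.png

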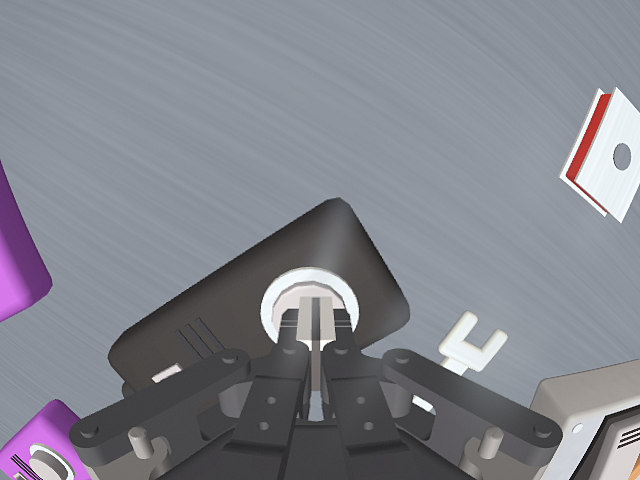

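The fingertips sit inside the button's ring at about (312,305). The remote and everything else visible have stayed where they were. Handing in.

```bash
python3 -c "
from workcell import *
print(close_job()); s=get_state(); print(s['time_s'],s['tcp_pos'],s['wrist_force'])"
```

```text
the job is handed in; nothing more can be done
None
the job is handed in; nothing more can be done
```

I pressed the rocker, then the key, then the purge button in that order with shut fingertips. I handed in at about 11.4 s while still holding the purge button down.

- **Rocker:** it is tipped fully over. The pressed end now stands at about 66–67 mm and the other end at about 78–81 mm. It took 33 N at the stop with no further travel.
- **Key:** it is in, measuring about 54–55 mm against 60 mm before, again pushed to 33 N at the bottom.
- **Purge button:** it is held at 41.7 mm, against 42 mm when fully down, with about 22 N still on it.
- **Other things:** the mushroom stop read the same height as before, within about 1 mm. I saw no movement in the remote or the other items in view. In the last top view the arm hid part of the remote, brush and wrench. I never moved the fingers over the nub, but I did not measure it again at the end.

**Disagreement:** the wrist camera placed the key and purge button about 3–4 mm away from where the fixed cameras did. For the key I nudged the fixed-camera position a few millimetres towards the wrist reading. For the purge button I aimed between the two. Both presses landed on the buttons.

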